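# Shift the bench shaker to orbital motion

### The arm

A 6-joint arm with a two-finger parallel gripper is mounted at the origin on the work surface. World frame = base frame: x ahead of the robot, y to its left, z up, the work surface at z = 0. Lengths are in mm, angles in rad, forces in N, time in s.
With the tool pointing down it reaches from about 275 to 750 mm from the base axis. Payload 10.2 kg.
Tool frame: the origin (TCP) lies at the very end of the fingers, on their centre line; the grasp point (between the pads) lies 19 mm behind it; z points along the fingers, y is the line along which they close (so a half turn about z gives the same grasp; the last joint's range is limited). The gripper opens to 85 mm and grips with 20 to 120 N. Pads are 22 mm wide; open, the fingers measure 114 mm over their backs; the gripper's body (76 mm by 85 mm) begins 54 mm behind the grasp point. The pads swing forward as they close: fully open they stand 13 mm farther back than shut.
Start: joints at [-1.51, 0.313, 1.498, -0, 1.331, -0.223], TCP at [146.99, -504.009, 203.294] pointing down, gripper open.
Joint ranges: [-2.94, 2.94], [-0.97, 2.17], [0.19, 2.56], [-1.23, 4.37], [0.02, 3.11], [-2.88, 2.88]. Speed limits (rad/s): [2.39, 2.39, 3.01, 3.14, 3.14, 3.14].

### API

Orientations are given as a unit quaternion [w, x, y, z].
In Python, from rig import ctrl gives the robot as it stands.
- The arm moves only by the shell command python3 -m inch 'ROWS' [OPENING] [FORCE]. ROWS is text: rows parted by semicolons, each of 6 numbers parted by spaces: the shift along the tool's x, y, z in mm, then the turn, a rotation vector about the tool's x, y, z in units of 6 degrees (1.0 is 6 degrees). A call has exactly 10 rows; each row shifts and turns the commanded pose from where the row before left it, along the tool's axes as they then stand; what a row does not reach is not made up. A row lasts 1/12 s, in which the tool goes at most 41.7 mm and 7.16 degrees, less where a joint would pass 70% of its speed; a pose out of reach is approached as far as the arm can. A call with a gripper value outside its range is refused whole. OPENING is the opening, from 0 (shut) to 1 (fully open), set as the call begins (- or left out, the last holds). The fingers move at their own pace and stop on an object; FORCE is the grip in N (left out, the last holds). Time passes only in rows, so rows that do not move let the fingers close, or fill a call up. It gives the time, the measured TCP pose, the force, the opening and the grip force at its end, in the units of the state.
- ctrl.sense(): the state, without advancing time (a new reading comes with each control period).
- ctrl.capture(name): name is "scene" or "side" or "wrist"; returns a dict with "image" (400x640x3 uint8, red, green, blue), "intrinsics" (3x3 intrinsics, pixels), "D" ([k1, k2, p1, p2, k3] as OpenCV has them; the pictures are not rectified), "rvec" (rotation vector, rad) and "tvec" (3), from world to camera coordinates, as OpenCV has them. Camera axes: x right, y down, z forward; pixel columns grow to the right and rows downward; lengths in mm; the calibration is good to about 2 mm. A picture is of the moment at which its call begins. There is no depth.
- ctrl.finish_job(): hands the job in; it is judged then, once.
The state is a dict: "time_s": time; "joints": joint angles; "dq": joint speeds; "tau": joint torques, N m; "eef_pos": TCP position; "ee_rot": TCP orientation; "force": force on the tool from outside, world axes, zero at the start; "wrist_torque": the same for the moment, N m; "grip_width": opening from 0.0 (shut) to 1.0 (fully open); "grip_force": force on a finger pad.
Only numpy, scipy, OpenCV 4.12 (cv2) and the standard library are available. Lean on these libraries where they do the work, as an engineer would, in place of code of your own. Each camera call takes 0.05 s, during which the arm holds its last target. There are 200 camera calls.

### The job

The lever on the bench shaker's H-gate is parked in the slot marked with the solid disc. Push it with the fingertips out of there, across the gate, and fully home into the slot marked with the ring, then take the hand away. Do not pull the knob up, and leave the flasks, the vial and everything else on the bench where they stand.

Things in the scene. Friction and masses are not known exactly. Their poses are not given: they have to be found in the camera images.
- shaker: fixed white bench shaker, a low housing 320 x 300 mm, 56 mm high, turned by up to 0.3 rad; origin on the bench under the gate's centre, axes as gate. On its near half lies an aluminium gate plate, 184 x 156 mm, upper face 64 mm above the bench. On the far half a black steel platform, 8 mm above the gate plate, carries flasks; it starts 97 mm beyond the gate's centre.
- gate (a point): centre of the H-gate, on the plate's upper face. x runs along the slots, away from the robot; y left; z up. Slot centre lines: y = +32 mm (left column) and -32 mm (right), from x = -45 to +45 mm, 18 mm wide. A cross passage 20 mm wide, x from -10 to +10 mm, joins the columns. Inner corners are rounded 8 mm.
- knob_mid (a point): middle of the lever's knob, 40 mm above the gate plate. An upright 12 mm steel shank stands in the gate; its black round knob is 30 mm across, with straight sides 22 to 58 mm above the plate and its top at 65 mm. It slides upright, never tilting, wherever the gate leaves room, against 2 N of friction along x and along y, no detents, and stays where left.
- lever (a joint): position of the lever along the gate's x axis, m: 0 in the cross passage, +0.037 at the end stop of the far slots, -0.037 at the end stop of the near slots. It must be within 4 mm of 0 to pass along the cross passage.
- carriage (a joint): position of the lever along the gate's y axis, m: +0.032 is the middle of the left column, -0.032 the middle of the right one; stops at +-0.034. It must be within 3 mm of +-0.032 to go along a slot.
- knob (a joint): how far the knob is pulled up on the lever, m: 0 at rest, up to 0.012; a spring holds it down with 9 N, rising by 0.3 N a mm. It is not needed and must stay down.
- lever_foot (a point): point on the lever's axis at the height of the gate plate's upper face.
- mark_disc: flat dark steel mark, 2 mm thick, on the gate plate: a solid disc 32 mm across, beyond the end of the near left slot, where the lever starts. Origin at its centre, on the plate, on the slot's centre line, 66 mm in x from the gate's centre (29 mm past the axis of a lever fully home in that slot).
- mark_bar: flat dark steel mark, 2 mm thick, on the gate plate: a single bar 32 x 7 mm, beyond the end of the far left slot. Origin at its centre, on the plate, on the slot's centre line, 66 mm in x from the gate's centre (29 mm past the axis of a lever fully home in that slot).
- mark_ring: flat dark steel mark, 2 mm thick, on the gate plate: a ring 32 mm across, 5 mm wide with an open middle, beyond the end of the near or the far slot of the right column: it changes from start to start. Origin at its centre, on the plate, on the slot's centre line, 66 mm in x from the gate's centre (29 mm past the axis of a lever fully home in that slot).
- mark_cross: flat dark steel mark, 2 mm thick, on the gate plate: a plus-shaped cross 32 mm across, beyond the end of the other right-hand slot. Origin at its centre, on the plate, on the slot's centre line, 66 mm in x from the gate's centre (29 mm past the axis of a lever fully home in that slot).
- flask_a: small stoppered conical glass flask, 64 mm wide at the foot, 78 mm tall, standing on the shaker's platform; origin at the centre of its underside. Leave alone.
- flask_b: a second flask like flask_a, on the platform. Leave alone.
- vial: amber vial with white cap, 24 mm wide, 45 mm tall, standing on the housing to the left of the gate plate; origin at the centre of its underside. Leave alone.
- beaker: clear plastic beaker, 66 mm wide, 80 mm tall, on the bench left of the shaker; origin under its centre. Leave alone.
- wallet: red phone wallet, 85 x 155 x 14 mm, lying on the bench to the robot's left; origin under its centre. Leave alone.
- dish: shallow white dish, 120 mm wide, 22 mm tall, on the bench right of the shaker; origin under its centre. Leave alone.
- bottle: amber reagent bottle with blue cap, 64 mm wide, 160 mm tall, on the bench right of the shaker; origin under its centre. Leave alone.

How it is judged (in metres and radians):
At the end, for the whole second after the job is handed in: The lever stands still in the slot marked with the ring, within 4 mm of the slot's end stop (its axis under 33 mm from the mark's centre), with its knob down (under 3 mm of lift), and no flask, vial, beaker, wallet, dish or bottle is more than 20 mm from where it stood (horizontal distance between lever_foot and mark_ring below 0.033 m and velocity of joint lever between -0.005 and 0.005 m/s and value of joint knob below 0.003 m and distance of each of flask_a, flask_b, vial, beaker, wallet, dish, bottle from where it was at the start of the episode below 0.02 m); the robot touches nothing.
It fails at once if the knob is pulled up by more than 6 mm (value of joint knob above 0.006 m).
It fails at once if a flask, the vial or another thing on the bench is moved by more than 20 mm (distance of any of flask_a, flask_b, vial, beaker, wallet, dish, bottle from where it was at the start of the episode above 0.02 m).
It also fails if it takes over 51 s, if anything falls off the work surface, if the arm or the gripper's body presses on something with over 40 N, if the wrist force passes 120 N, or if a joint passes its speed limit or range.

## Working session

There is one attempt and no reset: what is moved stays moved. The work goes in short steps, Python scripts to look and compute and a shell command to move; the robot and the scene stay as the last step left them, time stands still between calls to the robot, and variables do not carry over. Pictures are saved under pics/ and viewed, at most 10 in all, crops included, and the job is handed in when it is done.

```bash
mkdir -p pics; cat > h.py <<'E'
import numpy as np, cv2
from rig import ctrl
def cap(n,f):
    c=ctrl.capture(n); cv2.imwrite(f,c["image"][:,:,::-1]); np.savez(f+".npz",**c); return c
def ray(c,uv):
    K,D=np.array(c["intrinsics"],float),np.array(c["D"],float)
    R=cv2.Rodrigues(np.array(c["rvec"],float))[0]; t=np.array(c["tvec"],float).ravel()
    p=cv2.undistortPoints(np.array(uv,float).reshape(-1,1,2),K,D).reshape(-1,2)
    d=np.c_[p,np.ones(len(p))]@R
    return -R.T@t,d
def atz(c,uv,z):
    o,d=ray(c,uv); return o+d*((z-o[2])/d[:,2])[:,None]
def proj(c,P):
    return cv2.projectPoints(np.array(P,float).reshape(-1,3),np.array(c["rvec"],float),np.array(c["tvec"],float),np.array(c["intrinsics"],float),np.array(c["D"],float))[0].reshape(-1,2)
E
python3 - <<'E'
from h import *
for n in("scene","side"):
    c=cap(n,f"pics/{n}0.png"); print(n,ray(c,[[320,200]]))
print(ctrl.sense())
E
```

```text
scene (array([1404.39833877, -538.20322827,  793.14186473]), array([[-0.69328615,  0.42338731, -0.58336883]]))
side (array([328.9425518 , 908.15328523, 933.37829881]), array([[ 0.16227793, -0.72324481, -0.67133463]]))
{'time_s': 0.1, 'joints': array([-1.51039055e+00,  3.13364326e-01,  1.49836096e+00, -1.39388004e-05,
        1.33100499e+00, -2.23384789e-01]), 'dq': array([ 0.00131599, -0.00271228, -0.00342224, -0.00045481, -0.00025306,
       -0.00068574]), 'tau': array([ 3.39660452e-03, -4.12893212e+01, -2.60142696e+01, -8.60296973e-05,
        3.02743909e-03, -1.36008060e-05]), 'eef_pos': array([ 146.97409528, -503.73277796,  202.80758689]), 'ee_rot': array([-5.67475054e-04,  9.89949349e-01,  1.41421222e-01,  3.95543109e-05]), 'force': array([-0.39658062, -0.0293691 , -0.13869853]), 'wrist_torque': array([-0.00510341, -0.04514768, -0.00911409]), 'grip_force': 0.0, 'grip_width': 1.0031955704218893}
```

View pics/scene0.png

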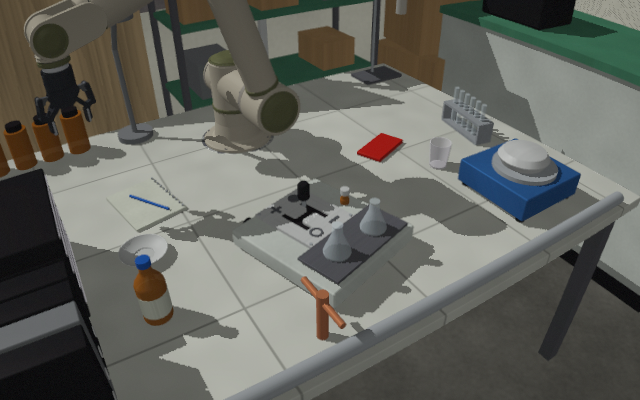

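View pics/side0.png

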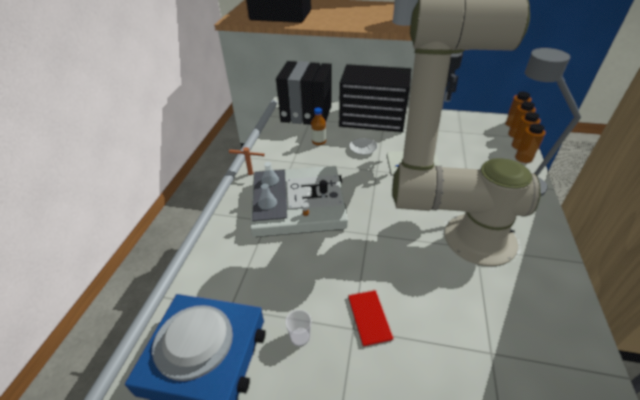

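The scene picture shows the shaker at about (325,235) with the knob at (303,190). There is a ring-like mark at (316,232) by the platform, which would be a far slot, and a cross near (277,210). I'll enlarge both views to check.

```bash
python3 - <<'E'
import cv2
a=cv2.imread("pics/scene0.png")[165:285,230:420]; cv2.imwrite("pics/c1.png",cv2.resize(a,None,fx=4.2,fy=4.2,interpolation=cv2.INTER_CUBIC))
a=cv2.imread("pics/side0.png")[150:240,240:360]; cv2.imwrite("pics/c2.png",cv2.resize(a,None,fx=6,fy=6,interpolation=cv2.INTER_CUBIC))
E
```

```text
(no output)
```

View pics/c1.png

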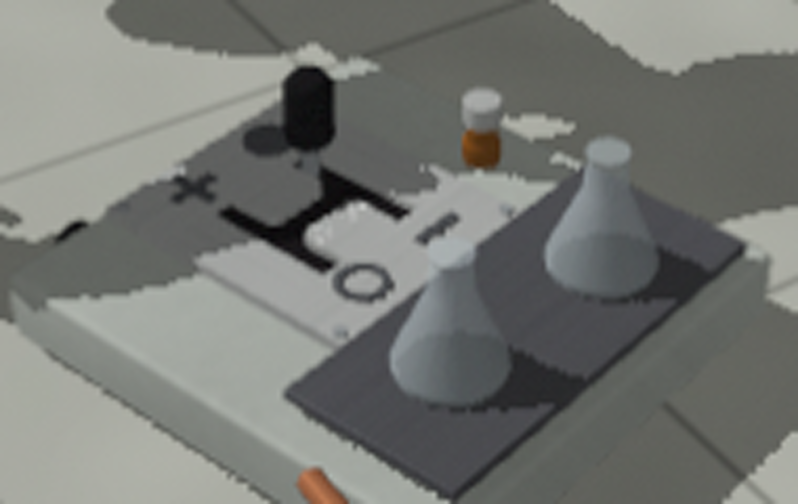

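View pics/c2.png

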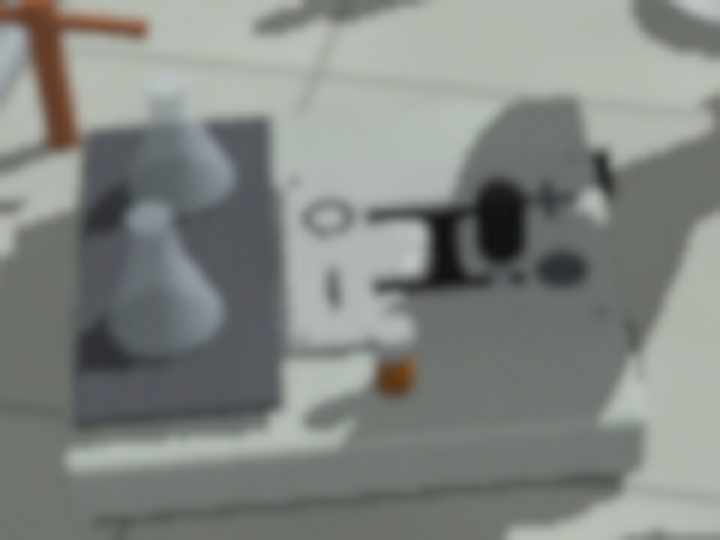

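The crops show the ring at c1 (362,283) in the far right slot and the cross at c1 (194,186) in the near right slot. The bar at c1 (438,229) is far left, and the disc at about c1 (268,140) is near left, with the knob beside it. In c2 they are at ring (328,217), bar (333,288), disc (562,269) and cross (552,195).

```bash
cat > fit.py <<'E'
from h import *
from scipy.optimize import least_squares
S=np.load("pics/scene0.png.npz"); T=np.load("pics/side0.png.npz")
f=lambda p,s,o:(np.array(p)+.5)/s-.5+np.array(o)
a=f([[362,283],[194,186],[438,229],[268,140]],4.2,[230,165]); b=f([[328,217],[552,195],[333,288],[562,269]],6,[240,150])
L=np.array([[66,-32],[-66,-32],[66,32],[-66,32]])
def W(x,L):
    c,s=np.cos(x[2]),np.sin(x[2]); return np.array(L)@np.array([[c,s],[-s,c]])+x[:2]
E
python3 - <<'E'
from fit import *
A=atz(S,a,66)[:,:2];B=atz(T,b,66)[:,:2]
print(A.round(1),B.round(1))
for Q in((A,),(B,),(A,B)):
    r=least_squares(lambda x:np.concatenate([(W(x,L)-q).ravel() for q in Q]),[450,0,0]); print(r.x.round(3),r.fun.round(1))
# knob: top centre & mid in scene
x=r.x; k=W(x,[[-37,32]])[0]; 
for z in (64,86,104,129): print(z,(proj(S,[*k,z])[0]-[230,165])*4.2,(proj(T,[*k,z])[0]-[240,150])*6)
E
```

```text
[[ 642.8  -85.1]
 [ 514.3 -122.1]
 [ 624.5  -23.5]
 [ 496.8  -62.7]] [[ 644.7  -84.8]
 [ 516.5 -128.2]
 [ 626.1  -23.5]
 [ 498.9  -62.8]]
[ 5.6960e+02 -7.3354e+01  2.8900e-01] [-0.8 -0.1  1.1 -0.7 -0.7 -0.4  0.4  1.2]
[ 5.71542e+02 -7.48080e+01  3.07000e-01] [-0.6 -0.6  1.8  3.  -1.3 -0.9  0.1 -1.5]
[ 5.70571e+02 -7.40810e+01  2.98000e-01] [ 0.3 -0.2  2.6 -2.  -0.2 -0.6  1.2 -0.1 -1.7 -0.5  0.4  4.2 -1.8 -0.7
 -0.8 -0.1]
64 [302.53213653 160.68160751] [511.26991933 273.18596648]
86 [301.50240773 130.47973811] [510.75787516 244.49103922]
104 [300.64662191 105.30193114] [510.33017248 220.51906177]
129 [299.43792878  69.61998504] [509.72260118 186.4602219 ]
```

```bash
python3 - <<'E'
from fit import *
x=np.array([570.6,-74,.293]); Rz=lambda d:np.array(d)@np.array([[np.cos(.293),-np.sin(.293)],[np.sin(.293),np.cos(.293)]])
for n,p,q,z in(("knob",[308,107],[501,222],104),("vialtop",[482,100],[393,330],101)):
    A=atz(S,f([p],4.2,[230,165]),z)[0,:2];B=atz(T,f([q],6,[240,150]),z)[0,:2]
    print(n,A,B,"gate",Rz(A-x[:2]),Rz(B-x[:2]))
for n,p in(("flaskA",[602,275]),("flaskB",[450,378])): print(n,Rz(atz(S,f([p],4.2,[230,165]),72)[0,:2]-x[:2]))
# tool-axes: target in front of knob: gate (-80,32)
s=ctrl.sense(); from scipy.spatial.transform import Rotation as R
w,a1,b1,c1=s["ee_rot"]; M=R.from_quat([a1,b1,c1,w]).as_matrix(); print(M.round(3))
for g in([-80,32],): 
    t=W(x,[g])[0]; print(t, M.T@(np.r_[t,150]-s["eef_pos"]))
E
```

```text
knob [527.69465454 -51.54877768] [532.61481899 -54.05922179] gate [-34.59230369  33.88655453] [-30.60690893  30.06203149]
vialtop [572.26457044  40.86605194] [573.54121686  41.63458795] gate [ 34.7698932  109.48988634] [ 36.21410406 109.8569404 ]
flaskA [165.31565778  54.40472708]
flaskB [156.42200087 -64.41512228]
[[ 0.96   0.28  -0.   ]
 [ 0.28  -0.96   0.001]
 [ 0.    -0.001 -1.   ]]
[484.76704206 -66.46983859] [ 446.70211164 -325.13149547   53.27596437]
```

The knob is at about gate (-33, 32) and the vial at gate (35, 110), both where they should be. The tool's x axis already lies along the gate's x, to within 0.01 rad. Next I'll shut the fingers and move to a point behind the knob.

```bash
python3 -m inch '10 -7 0 0 0 0;22 -16 0 0 0 0;22 -16 0 0 0 0;22 -16 0 0 0 0;22 -16 0 0 0 0;22 -16 0 0 0 0;22 -16 0 0 0 0;22 -16 0 0 0 0;22 -16 0 0 0 0;22 -16 0 0 0 0' 0 20
python3 -m inch '22 -16 0 0 0 0;22 -16 0 0 0 0;22 -16 0 0 0 0;22 -16 0 0 0 0;22 -16 0 0 0 0;22 -16 0 0 0 0;22 -16 0 0 0 0;22 -16 0 0 0 0;22 -16 0 0 0 0;22 -16 0 0 0 0'
python3 -m inch '12 -9 8 0 0 -0.08;4 -3 8 0 0 0;0 0 8 0 0 0;0 0 8 0 0 0;0 0 8 0 0 0;0 0 5 0 0 0;0 0 5 0 0 0;0 0 0 0 0 0;0 0 0 0 0 0;0 0 0 0 0 0'
python3 - <<'E'
from fit import *
x=np.array([570.6,-74,.293]);s=ctrl.sense();d=s["eef_pos"][:2]-x[:2];c,n=np.cos(.293),np.sin(.293)
print("gate",d[0]*c+d[1]*n,-d[0]*n+d[1]*c)
I=[cap(n,f"pics/{n}1.png")["image"][y:y+190,u:u+250] for n,y,u in(("scene",80,190),("wrist",0,0))]
w=np.load("pics/wrist1.png.npz")["image"]; v=np.vstack([cv2.resize(I[0],(500,300)),cv2.resize(w,(480,300))[:, :480] if 0 else cv2.copyMakeBorder(cv2.resize(w,(480,300)),0,0,0,20,0)])
cv2.imwrite("pics/v1.png",v[:,:,::-1])
E
```

```text
time_s: 0.93
eef_pos: [305.0, -298.8, 203.2]
ee_rot: [-0.0, 0.99, 0.141, 0.0]
force: [0.5, 0.1, -0.3]
grip_width: 0.0
grip_force: 0.0
time_s: 1.77
eef_pos: [471.0, -83.5, 203.2]
ee_rot: [-0.0, 0.99, 0.142, -0.0]
force: [0.2, -1.1, -0.0]
grip_width: -0.001
grip_force: 0.0
time_s: 2.6
eef_pos: [482.9, -69.8, 153.6]
ee_rot: [0.0, 0.989, 0.145, 0.0]
force: [0.4, -1.0, 0.7]
grip_width: -0.002
grip_force: 0.0
gate -82.76357354043606 29.32463740199121
```

View pics/v1.png

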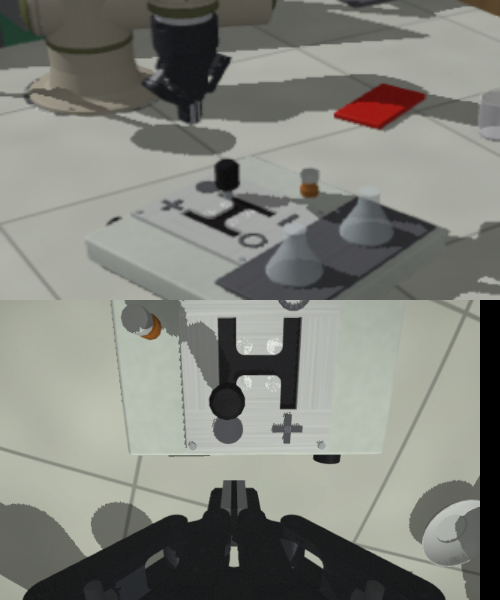

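The wrist view shows the H-gate square to the tool. The knob is at (227,400) beside the disc, the cross is near right and the ring is at the top right, so the ring is in the far right slot. I'll refine the gate pose from this view.

```bash
python3 - <<'E'
from fit import *
c=np.load("pics/wrist1.png.npz"); k=640/480
g=lambda p:(np.array(p,float)-[0,300]+.5)*k-.5
P=atz(c,g([[287,429],[228,429],[259.5,364]]),65)[:,:2]; K=atz(c,g([[227,401]]),129)[0,:2]
Lw=np.array([[-66,-32],[-66,32],[0,0]])
r=least_squares(lambda x:(W(x,Lw)-P).ravel(),[570,-74,.3]);x=r.x;print(P,x,r.fun.round(1))
cc,n=np.cos(x[2]),np.sin(x[2])
for q in(K,ctrl.sense()["eef_pos"][:2]):
    d=q-x[:2];print(d[0]*cc+d[1]*n,-d[0]*n+d[1]*cc)
E
```

```text
[[ 516.03813755 -120.16449005]
 [ 497.73172435  -59.30767462]
 [ 570.72244435  -70.81750728]] [ 5.70329525e+02 -7.08570196e+01  2.89785912e-01] [ 0.2 -0.2  0.2  0.3 -0.4 -0. ]
-30.249577675255832 31.095974646314442
-83.44513575834736 26.06356789908292
```

```bash
python3 -m inch '0 -4 6 0 0 0;0 0 6 0 0 0;0 0 6 0 0 0;0 0 6 0 0 0;0 0 6 0 0 0;0 0 6 0 0 0;0 0 6 0 0 0;0 0 6 0 0 0;0 0 3 0 0 0;0 0 0 0 0 0'
python3 -m inch '4 0 0 0 0 0;4 0 0 0 0 0;4 0 0 0 0 0;4 0 0 0 0 0;3 0 0 0 0 0;2 0 0 0 0 0;2 0 0 0 0 0;2 0 0 0 0 0;2 0 0 0 0 0;2 0 0 0 0 0'
cat > v.py <<'E'
import sys
from fit import *
x=np.array([570.4,-72,.29]);cc,n=np.cos(x[2]),np.sin(x[2])
d=ctrl.sense()["eef_pos"][:2]-x[:2];print("tcp gate",d[0]*cc+d[1]*n,-d[0]*n+d[1]*cc)
c=cap("wrist",sys.argv[1]); cv2.imwrite(sys.argv[1],cv2.resize(c["image"],(800,500))[:,:,::-1])
E
python3 v.py pics/w2.png
```

```text
time_s: 3.53
eef_pos: [481.3, -65.7, 101.5]
ee_rot: [-0.0, 0.989, 0.146, -0.001]
force: [-0.4, -0.1, -0.3]
grip_width: -0.002
grip_force: 0.0
time_s: 4.37
eef_pos: [509.5, -57.4, 102.3]
ee_rot: [0.0, 0.989, 0.146, -0.0]
force: [0.2, 1.2, 0.4]
grip_width: -0.004
grip_force: 0.0
tcp gate -54.153245146938765 31.43396570094358
```

View pics/w2.png

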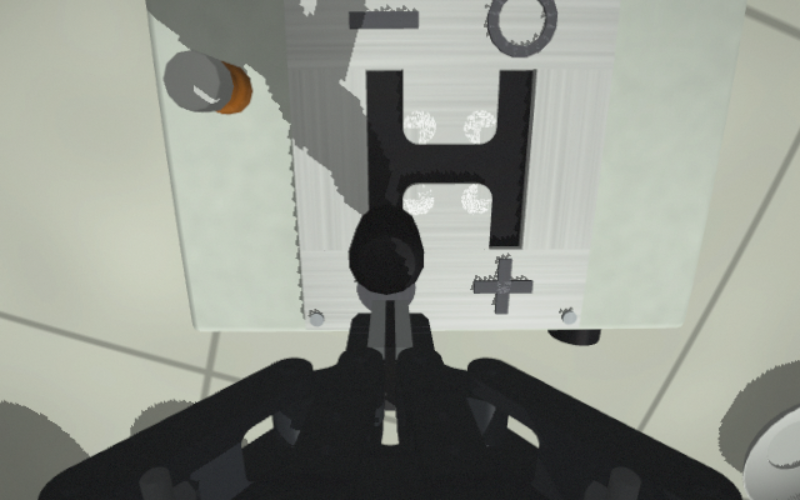

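The fingertips stand right behind the knob at (388,250) and are centred on it. I'll push on gently and watch for the 2 N of friction.

```bash
python3 -m inch '1 0 0 0 0 0;1 0 0 0 0 0;1 0 0 0 0 0;1 0 0 0 0 0;1 0 0 0 0 0;1 0 0 0 0 0;1 0 0 0 0 0;1 0 0 0 0 0;1 0 0 0 0 0;1 0 0 0 0 0'
python3 -m inch '1 0 0 0 0 0;1 0 0 0 0 0;1 0 0 0 0 0;1 0 0 0 0 0;1 0 0 0 0 0;1 0 0 0 0 0;1 0 0 0 0 0;1 0 0 0 0 0;1 0 0 0 0 0;1 0 0 0 0 0'
python3 v.py pics/w3.png
```

```text
time_s: 5.25
eef_pos: [519.0, -54.5, 102.3]
ee_rot: [-0.0, 0.989, 0.146, -0.0]
force: [0.1, 0.7, 1.0]
grip_width: 0.002
grip_force: 0.0
time_s: 6.08
eef_pos: [528.6, -51.6, 102.3]
ee_rot: [-0.0, 0.989, 0.146, 0.0]
force: [0.9, 0.3, -0.3]
grip_width: -0.001
grip_force: 0.0
tcp gate -34.190563318936434 31.475855916728023
```

View pics/w3.png

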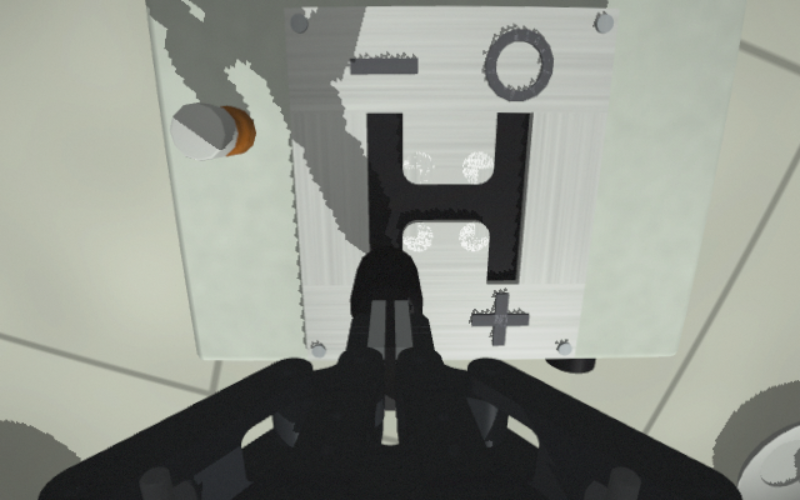

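```bash
python3 - <<'E'
from fit import *
x=np.array([570.4,-72,.29])
for k in(2,3):
    c=np.load(f"pics/w{k}.png.npz"); s=1.25
    o,d=ray(c,[[320,200]]); cc,n=np.cos(.29),np.sin(.29); e=o[:2]-x[:2]
    print("cam gate",e[0]*cc+e[1]*n,-e[0]*n+e[1]*cc,o[2],d)
    tx={2:-54,3:-34}[k]
    for nm,g,z in(("tcp",[tx,31.4],102),("tip front",[tx+11,31.4],102),("ring",[66,-32],66),("cross",[-66,-32],66),("passage",[0,0],64)): print(nm,proj(c,[*W(x,[g])[0],z])[0]*s)
    for kx in(-37,-31,-25,-15,-8): print(kx,[ (proj(c,[*W(x,[[kx+q,32]])[0],z])[0]*s).round() for q,z in((15,122),(15,86),(-15,122))])
E
```

```text
cam gate 18.19900388757754 31.46080559418231 272.40393882982164 [[-0.27109764 -0.10852731 -0.9567794 ]]
tcp [389.23183737 293.39824538]
tip front [389.27185483 270.34844785]
ring [527.61994498  20.05155405]
cross [505.66188848 287.87758355]
passage [451.91569145 164.11976282]
-37 [array([388., 236.]), array([388., 216.]), array([388., 308.])]
-31 [array([388., 221.]), array([388., 203.]), array([388., 295.])]
-25 [array([388., 205.]), array([388., 190.]), array([388., 280.])]
-15 [array([388., 178.]), array([388., 168.]), array([388., 256.])]
-8 [array([388., 158.]), array([388., 152.]), array([388., 239.])]
cam gate 38.139210668029875 31.513737495257423 272.39296202576134 [[-0.27108284 -0.10853929 -0.95678223]]
tcp [389.34139373 293.28900617]
tip front [389.38454104 270.23356769]
ring [524.31552999  66.15125092]
cross [502.70136197 321.05869673]
passage [450.35416697 203.32329502]
-37 [array([388., 285.]), array([388., 257.]), array([388., 352.])]
-31 [array([388., 271.]), array([388., 245.]), array([388., 339.])]
-25 [array([388., 256.]), array([388., 233.]), array([388., 326.])]
-15 [array([388., 231.]), array([388., 212.]), array([388., 304.])]
-8 [array([388., 213.]), array([388., 197.]), array([388., 287.])]
```

The knob's front edge fits lever ≈ -31 in both views, yet the TCP has gone past where contact should have been. I'll check from the fixed cameras.

```bash
python3 - <<'E'
from fit import *
cs=cap("scene","pics/scene3.png"); ct=cap("side","pics/side3.png")
print(proj(cs,ctrl.sense()["eef_pos"]),ctrl.sense()["eef_pos"],proj(ct,ctrl.sense()["eef_pos"]))
a=cv2.resize(cs["image"][150:260,230:390],(800,550),interpolation=cv2.INTER_CUBIC)
cv2.imwrite("pics/v3.png",a[:,:,::-1])
E
```

```text
[[303.12486843 190.85423892]] [528.55498011 -51.61089271 102.26332833] [[324.12118095 187.56179221]]
```

View pics/v3.png

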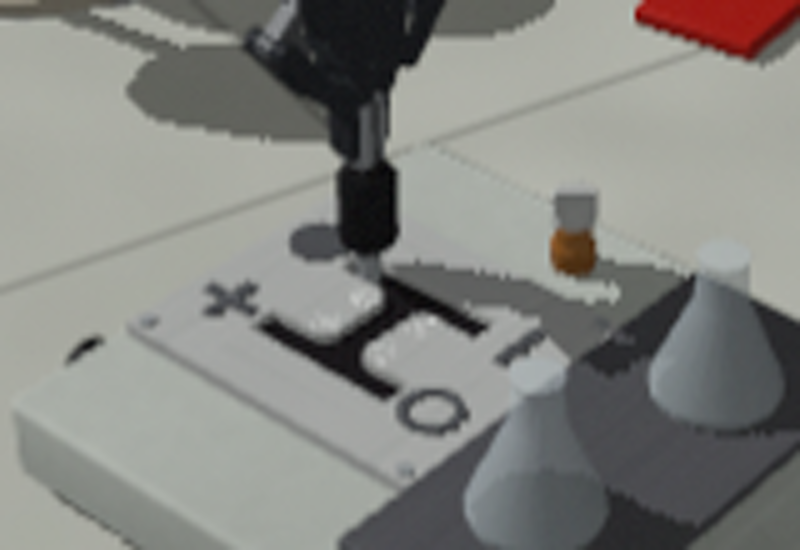

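```bash
python3 - <<'E'
from fit import *
x=np.array([570.4,-72,.29]);cc,n=np.cos(.29),np.sin(.29)
def G(p): e=p[:2]-x[:2]; return np.array([e[0]*cc+e[1]*n,-e[0]*n+e[1]*cc]).round(1)
m=lambda p:(np.array([p],float)+.5)/5-.5+[230,150]
for nm,p,z in(("foot",[372,278],64),("knobmid",[368,208],104),("knobbottom",[369,250],86),("ring",[433,411],66),("cross",[231,299],66),("bar",[520,346],66),("disc",[318,241],66)): print(nm,G(atz(S,m(p),z)[0]))
print("c1 foot",G(atz(S,f([[308,170]],4.2,[230,165]),64)[0]),"c1 knobbottom",G(atz(S,f([[309,147]],4.2,[230,165]),86)[0]))
# dark-knob extent by image code, both times
for fn,u0,v0,u1,v1 in(("scene0",292,175,316,207),("scene3",292,175,316,207)):
    im=np.load(f"pics/{fn}.png.npz")["image"].astype(int).sum(2)[v0:v1,u0:u1]
    print(fn); print("\n".join(" ".join(f"{q//3:3d}" for q in r) for r in im[::1, 4:20]))
E
```

```text
foot [-28.4  26.9]
knobmid [-31.3  28.7]
knobbottom [-24.4  21.4]
ring [ 65.8 -32.1]
cross [-66.6 -33.4]
bar [64.3 31.5]
disc [-68.7  30. ]
c1 foot [-30.6  25.5] c1 knobbottom [-24.7  21. ]
scene0
 80  89  97  98  99  99  98 137 139 139 102  98  98  98  97  98
 79  80  88  95  98 137 139 170 172 171 141 102  98  97  97  98
 91 118 111 120 133 169 172 172 172 171 171 141 138 102  97  98
137 159 148 143 155 167 171 171 172 171 171 170 170 141 101  95
170 170 162 148 142 154 157 160 160 170 170 171 168 165 124 112
169 169 168 163 129 117 108 114 114 139 148 159 155 149 153 150
169 168 169 147  87  33  26  26  23  23  73 124 147 155 166 169
169 169 146  70  29  24  27  25  22  23  23  71 143 169 168 169
168 150  72  30  25  26  23  24  24  25  22  19  76 139 149 150
157  95  36  27  26  23  23  25  23  23  21  14  12  55  97  98
146  73  30  24  21  24  24  24  22  19  14  14  13  54  96  99
160  82  29  23  22  23  22  20  19  16  14  13  12  56  95  99
166  82  27  22  19  20  19  17  15  14  16  13  13  54  96  98
150  72  26  18  19  17  17  14  16  14  14  16  13  55  96  98
110  58
[... 2499 characters left out ...]
  57  25  20  16  15  17  14  15  15  14  16  13  52 159 163
 76  69  27  18  18  18  12  15  17  13  13  13  14  96 158 164
 76  76  40  18  18  17  14  14  10  16  14  13  37 141 160 162
 76  77  64  33  18  16  13  11  15  15  19  63 121 162 163 162
 73  70  74  71  92  43  24  22  33  34  98 131 162 164 164 164
 88 123 127 115 120  89  63  62  68  66 135 161 163 164 164 164
139 163 153 123  97 104  93  87  86  82 124 152 144 143 143 142
164 164 144 100  78  89 102  89  86  82 105 133 115  97  94  95
163 164 157 137  99  97 104  88  86  82  74 105 113  98  95  96
164 165 164 164 149 141 123  90  86  83  37  41  61  77  88  95
165 164 162 162 164 163 151 133 110  76  29  13  11  28  59  78
```

```bash
python3 - <<'E'
from fit import *
print(proj(S,[[482.9,-69.8,153.6],[482.9,-69.8,170],[482.9,-69.8,180]]))
im=np.load("pics/scene1.png.npz")["image"].astype(int).sum(2)//3
print("\n".join(str(145+i)+" "+" ".join(f"{q:3d}" for q in r) for i,r in enumerate(im[145:172,276:300])))
print([ctrl.sense()[k] for k in("joints","eef_pos","force")])
E
```

```text
[[286.78583152 166.86191385]
 [286.48668596 161.11863832]
 [286.30259478 157.57422987]]
145  61  38  25  22  24  25  24  23  23  31  41  41  59  79  46  91  97  98  96  96  96  96  97  96
146  98  73  47  28  26  24  21  22  27  60  72  55  51  78  36  92  96  97  96  96  97  97  95  96
147  97  97  70  37  29  24  22  22  35  77  81  55  51  78  36  92  97  96  96  96  97  97  98  97
148  98  98  76  41  23  26  23  25  32  78  81  56  51  78  38  92  96  97  98  96  97  97  97  96
149  98  99  85  43  31  25  23  24  23  77  81  61  52  78  39  92  97  97  97  97  97  98  97  98
150  98  97  85  44  32  28  23  25  24  78  80  68  51  78  45  93  96  98  98  98  97  98  98  98
151  99  99  85  43  30  33  28  23  22  75  81  70  40  77  47  88  96  97  99  98  97  97  97  98
152  98  99  89  46  32  32  32  30  26  78  81  69  41  77  47  83  96  98  98  97  98  97  98  97
153  98  97  98  50  27  28  32  36  25  72  80  69  41  77  60  94  98  97  97  97  97  98  97  98
154  96  98  98  58  33  30  30  24  23  63  80  73  37  79  81  95  97  98  97  98  97  98  98  98
155  92  97 
[... 1205 characters left out ...]
95  95  96  95  96  97  93  84  78  86  94  98  99  99  98  98  99  98  98  98  99
168  95  96  95  96  95  95  96  96  96  96  93  84  79  84  93  98  99  98  99  98  99  98  97  98
169  95  96  95  95  96  96  96  95  97  96  96  93  86  79  84  93  97  98  98  98  97  97  98  97
170  95  95  95  95  95  95  96  96  95  96  96  96  94  86  79  83  92  98  98  99  98  98  98  98
171  96  95  96  96  95  95  95  95  96  96  96  95  95  94  87  79  81  92  97  98  98  98  98  99
[array([-3.18116752e-01,  4.26940780e-01,  1.61518100e+00, -3.23403363e-06,
        1.09952737e+00,  9.60441562e-01]), array([528.55498011, -51.61089271, 102.26332833]), array([-0.58512487,  0.37147323, -0.28606706])]
```

The knob hasn't moved at all. In the scene picture the fingertips end about 27 mm above the reported TCP, so they passed over the knob's top. A reported z of 75 puts the real tips at about 102, and it still clears the plate if the reading is right after all. I'll back off, go down and push again.

```bash
python3 -m inch '-4 0 -4 0 0 0;-6 0 0 0 0 0;-6 0 0 0 0 0;-6 0 0 0 0 0;-6 0 0 0 0 0;-6 0 0 0 0 0;-6 0 0 0 0 0;-6 0 0 0 0 0;-6 0 0 0 0 0;0 0 0 0 0 0'
python3 -m inch '0 0 4 0 0 0;0 0 4 0 0 0;0 0 4 0 0 0;0 0 4 0 0 0;0 0 4 0 0 0;0 0 4 0 0 0;0 0 4 0 0 0;0 0 3 0 0 0;0 0 0 0 0 0;0 0 0 0 0 0'
python3 - <<'E'
from fit import *
c=cap("scene","pics/scene4.png"); p=ctrl.sense()["eef_pos"]; print(p,proj(c,[p,p+[0,0,27]]))
im=c["image"].astype(int).sum(2)//3
u,v=proj(c,p+[0,0,27])[0].round().astype(int)
print("\n".join(str(i)+" "+" ".join(f"{q:3d}" for q in im[i,u-9:u+10]) for i in range(v-8,v+14,2)))
E
```

```text
time_s: 7.07
eef_pos: [477.8, -66.8, 106.3]
ee_rot: [-0.0, 0.989, 0.145, -0.0]
force: [0.5, -0.7, -0.6]
grip_width: 0.002
grip_force: 0.0
time_s: 7.9
eef_pos: [478.7, -66.6, 75.2]
ee_rot: [-0.0, 0.989, 0.146, -0.0]
force: [0.2, -0.6, 0.3]
grip_width: -0.004
grip_force: 0.0
[478.8032334  -66.63520929  75.37059106] [[288.48487615 191.94645402]
 [288.02299357 183.11512237]]
175  94  82  39  30  29  25  25  37  78  81  42  64  66  62  93  90  79  80  89
177 135 131  58  30  31  27  25  37  78  81  55  60  66  47  93  96  96  91 117
179 169 170  74  27  31  30  23  22  78  81  54  51  72 119 167 170 169 169 169
181 169 170 129  62  32  31  25  23  78  80  61  52  78 165 169 169 169 168 168
183 169 169 170 170 144 108  56  57  79  82  85  84 145 168 169 168 168 167 148
185 169 169 169 169 170 170 169 152 141 148 167 169 166 161 157 151 147 146  68
187 169 169 169 169 169 169 167 162 159 151 148 146 148 154 160 165 166 165  78
189 167 162 159 153 147 145 147 154 160 165 166 167 166 167 167 166 166 164  91
191 146 152 158 163 166 166 167 167 167 167 167 166 166 166 165 164 163 162 103
193 166 166 166 166 166 166 166 166 166 166 166 165 164 164 162 155 163 163 107
195 165 165 166 165 165 166 166 166 164 157 140 111  93  76  76  75  75  91  55
```

```bash
python3 -m inch '4 0 0 0 0 0;4 0 0 0 0 0;4 0 0 0 0 0;3 0 0 0 0 0;3 0 0 0 0 0;2 0 0 0 0 0;2 0 0 0 0 0;2 0 0 0 0 0;2 0 0 0 0 0;2 0 0 0 0 0'
python3 -m inch '1 0 0 0 0 0;1 0 0 0 0 0;1 0 0 0 0 0;1 0 0 0 0 0;1 0 0 0 0 0;1 0 0 0 0 0;1 0 0 0 0 0;1 0 0 0 0 0;1 0 0 0 0 0;1 0 0 0 0 0'
python3 -m inch '1 0 0 0 0 0;1 0 0 0 0 0;1 0 0 0 0 0;1 0 0 0 0 0;1 0 0 0 0 0;1 0 0 0 0 0;1 0 0 0 0 0;1 0 0 0 0 0;1 0 0 0 0 0;1 0 0 0 0 0'
cat > knob.py <<'E'
# fit knob's position in the gate: dark silhouette in the scene picture vs. projected knob
import sys
from fit import *
x=np.array([570.4,-72,.29]);cc,n=np.cos(.29),np.sin(.29)
c=cap("scene",sys.argv[1]); im=c["image"].astype(int).sum(2)//3
p=ctrl.sense()["eef_pos"];d=p[:2]-x[:2];print("tcp gate",d[0]*cc+d[1]*n,-d[0]*n+d[1]*cc,p[2])
th=np.linspace(0,2*np.pi,40); ring=lambda g,r,z:np.c_[W(x,np.c_[g[0]+r*np.cos(th),g[1]+r*np.sin(th)]),np.full(40,z)]
def score(g):
    def area(r,zs):
        m=np.zeros(im.shape,np.uint8); pts=np.vstack([proj(c,ring(g,r,z)) for z in zs])
        cv2.fillConvexPoly(m,cv2.convexHull((pts*16).round().astype(np.int32)),1,shift=4); return m
    i=area(14.5,(87,116))>0; o=(area(19,(83,100))>0)&~(area(16,(85,129))>0)
    return (im[i]<45).mean()-(im[o]<45).mean()
best=sorted(((score((a,b)),a,b) for a in range(-40,41,1) for b in range(-36,37,1) if abs(a)<6 or abs(abs(b)-32)<5),reverse=True)[:8]
print(best[0],np.mean([q[1:] for q in best],0))
E
python3 knob.py pics/scene5.png
python3 - <<'E'
from h import *
a=cv2.imread("pics/scene5.png")[150:260,230:390]; cv2.imwrite("pics/v5.png",cv2.resize(a,(800,550),interpolation=cv2.INTER_CUBIC))
E
```

```text
time_s: 8.78
eef_pos: [505.7, -58.5, 75.3]
ee_rot: [-0.0, 0.989, 0.146, 0.0]
force: [0.5, -0.1, -0.2]
grip_width: -0.004
grip_force: 0.0
time_s: 9.62
eef_pos: [515.2, -55.6, 75.3]
ee_rot: [-0.0, 0.989, 0.146, -0.0]
force: [-2.2, -0.6, 0.5]
grip_width: 0.003
grip_force: 1.0
time_s: 10.45
eef_pos: [524.8, -52.8, 75.3]
ee_rot: [-0.0, 0.989, 0.146, -0.0]
force: [-2.3, 0.7, 0.8]
grip_width: 0.001
grip_force: 1.0
tcp gate -38.084435742713374 31.490088334388858 75.28395487919889
(np.float64(0.8995215311004785), -17, 34) [-16.125  33.625]
```

View pics/v5.png

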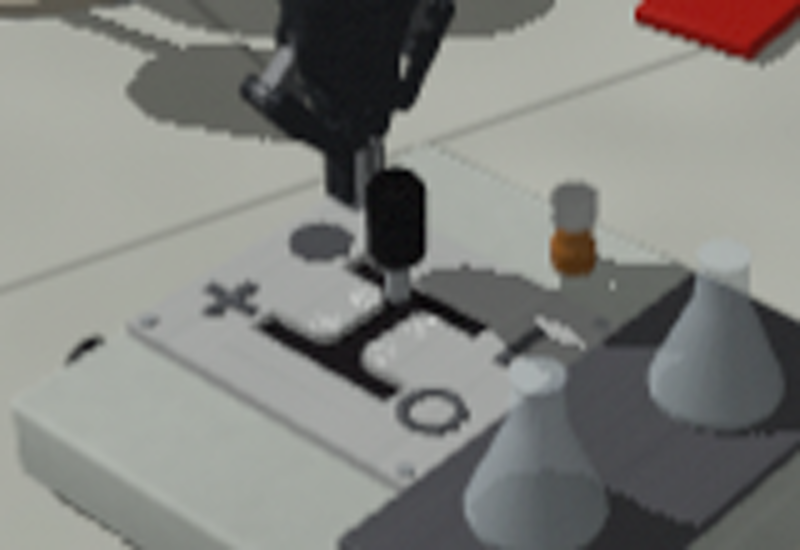

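The knob moved and is now at about lever -16, with 2.3 N of contact force. I'll push 15 mm more into the cross passage, then check the fit's bias on the first picture.

```bash
python3 -m inch '2 0 0 0 0 0;2 0 0 0 0 0;2 0 0 0 0 0;2 0 0 0 0 0;2 0 0 0 0 0;2 0 0 0 0 0;1 0 0 0 0 0;1 0 0 0 0 0;1 0 0 0 0 0;0 0 0 0 0 0'
python3 knob.py pics/scene6.png
sed 's/c=cap("scene",sys.argv\[1\])/c=np.load(sys.argv[1])/' knob.py > kold.py; python3 kold.py pics/scene0.png.npz
python3 - <<'E'
from fit import *
c=cap("wrist","pics/w6.png"); x=np.array([570.4,-72,.29])
im=c["image"].astype(int).sum(2)//3
u=proj(c,[*W(x,[[0,32]])[0],110])[0]; print(u)
print([(r,int(im[r,int(u[0])])) for r in range(60,260,4)])
for kx in(-4,0,4): print(kx,[proj(c,[*W(x,[[kx+q,32]])[0],z])[0].round(1) for q,z in((15,122),(15,86),(12,129))])
E
```

```text
time_s: 11.33
eef_pos: [539.2, -48.4, 75.3]
ee_rot: [-0.0, 0.989, 0.146, 0.0]
force: [-1.1, 0.2, 1.0]
grip_width: -0.004
grip_force: 0.7
tcp gate -23.191661133651614 31.529347211993354 75.25669319350351
(np.float64(0.9030197444831591), -3, 35) [-1.75 35.  ]
tcp gate -23.191661133651614 31.529347211993354 75.25669319350351
(np.float64(0.773184102329831), -34, 32) [-32.75   30.875]
[310.27239093 217.41377541]
[(60, 113), (64, 92), (68, 93), (72, 95), (76, 209), (80, 207), (84, 209), (88, 203), (92, 206), (96, 205), (100, 211), (104, 214), (108, 208), (112, 42), (116, 42), (120, 40), (124, 38), (128, 28), (132, 32), (136, 40), (140, 31), (144, 25), (148, 29), (152, 41), (156, 41), (160, 40), (164, 39), (168, 24), (172, 23), (176, 24), (180, 26), (184, 23), (188, 23), (192, 27), (196, 27), (200, 33), (204, 29), (208, 30), (212, 27), (216, 25), (220, 28), (224, 23), (228, 28), (232, 24), (236, 28), (240, 29), (244, 24), (248, 27), (252, 26), (256, 30)]
-4 [array([310.2, 201.5]), array([310.5, 180.3]), array([310.1, 214.6])]
0 [array([310.2, 191.8]), array([310.5, 172.5]), array([310.1, 204.5])]
4 [array([310.2, 181.8]), array([310.5, 164.5]), array([310.1, 194.2])]
```

The scene fit gives lever ≈ -2, and the wrist view gives between 0 and +3, so the lever is in the passage. Next I'll go round to the knob's left side, 3 mm higher for clearance over the vial.

```bash
python3 -m inch '-5 0 -1 0 0 0;-5 0 -1 0 0 0;-5 0 -1 0 0 0;-3 0 0 0 0 0;0 -7 0 0 0 0;0 -7 0 0 0 0;0 -8 0 0 0 0;0 -8 0 0 0 0;0 -8 0 0 0 0;0 0 0 0 0 0'
python3 -m inch '5 0 0 0 0 0;5 0 0 0 0 0;5 0 0 0 0 0;5 0 0 0 0 0;5 0 0 0 0 0;5 0 0 0 0 0;5 0 0 0 0 0;5 0 0 0 0 0;1 0 0 0 0 0;0 0 0 0 0 0'
python3 -m inch '0 1 0 0 0 0;0 1 0 0 0 0;0 1 0 0 0 0;0 1 0 0 0 0;0 1 0 0 0 0;0 1 0 0 0 0;0 1 0 0 0 0;0 1 0 0 0 0;0 1 0 0 0 0;0 1 0 0 0 0'
python3 knob.py pics/scene7.png
```

```text
time_s: 12.27
eef_pos: [510.4, -15.6, 78.3]
ee_rot: [-0.0, 0.989, 0.146, -0.0]
force: [0.2, -1.0, -0.5]
grip_width: -0.002
grip_force: 0.0
time_s: 13.1
eef_pos: [550.4, -5.3, 78.2]
ee_rot: [-0.0, 0.989, 0.146, -0.0]
force: [-0.0, 0.7, -0.5]
grip_width: 0.002
grip_force: 0.0
time_s: 13.93
eef_pos: [552.9, -14.9, 78.3]
ee_rot: [-0.0, 0.989, 0.146, -0.0]
force: [0.1, 1.3, -0.1]
grip_width: -0.002
grip_force: 1.1
tcp gate -0.37204933155314635 59.5686070818312 78.29309346617771
(np.float64(0.7525510204081632), -1, 34) [-1.125 34.125]
```

```bash
python3 -m inch '0 1 0 0 0 0;0 1 0 0 0 0;0 1 0 0 0 0;0 1 0 0 0 0;0 1 0 0 0 0;0 1 0 0 0 0;0 1 0 0 0 0;0 1 0 0 0 0;0 0 0 0 0 0;0 0 0 0 0 0'
python3 knob.py pics/scene8.png
```

```text
time_s: 14.82
eef_pos: [555.4, -22.8, 78.3]
ee_rot: [0.0, 0.989, 0.146, 0.0]
force: [-0.5, 1.3, 0.7]
grip_width: 0.005
grip_force: 0.6
tcp gate -0.3381801340547348 51.427095232468986 78.30398871947285
(np.float64(0.78058829165469), -2, 20) [-0.875 20.25 ]
```

The knob is crossing freely with about 2 N of force, so I'll carry on to the right-hand stop.

```bash
python3 -m inch '0 2 0 0 0 0;0 3 0 0 0 0;0 3 0 0 0 0;0 3 0 0 0 0;0 3 0 0 0 0;0 3 0 0 0 0;0 3 0 0 0 0;0 3 0 0 0 0;0 2 0 0 0 0;0 1 0 0 0 0'
python3 -m inch '0 2 0 0 0 0;0 2 0 0 0 0;0 2 0 0 0 0;0 2 0 0 0 0;0 2 0 0 0 0;0 2 0 0 0 0;0 2 0 0 0 0;0 2 0 0 0 0;0 2 0 0 0 0;0 1 0 0 0 0'
python3 -m inch '0 1 0 0 0 0;0 1 0 0 0 0;0 1 0 0 0 0;0 1 0 0 0 0;0 1 0 0 0 0;0 1 0 0 0 0;0 1 0 0 0 0;0 0 0 0 0 0;0 0 0 0 0 0;0 0 0 0 0 0'
python3 knob.py pics/scene9.png
```

```text
time_s: 15.7
eef_pos: [563.0, -48.0, 78.3]
ee_rot: [0.0, 0.989, 0.145, 0.0]
force: [1.1, 2.0, -0.1]
grip_width: 0.0
grip_force: 1.0
time_s: 16.53
eef_pos: [568.4, -66.1, 78.3]
ee_rot: [0.0, 0.989, 0.146, 0.0]
force: [1.2, 2.5, 0.3]
grip_width: -0.001
grip_force: 1.0
time_s: 17.37
eef_pos: [570.2, -72.6, 78.3]
ee_rot: [0.0, 0.989, 0.146, -0.0]
force: [1.2, 0.9, -0.1]
grip_width: -0.0
grip_force: 0.5
tcp gate -0.3341237536341384 -0.5124689547259469 78.25983443963497
(np.float64(0.5794723294723294), 0, -28) [ -1.625 -28.   ]
```

```bash
python3 -m inch '0 1 0 0 0 0;0 1 0 0 0 0;0 1 0 0 0 0;0 0.5 0 0 0 0;0 0.5 0 0 0 0;0 0 0 0 0 0;0 0 0 0 0 0;0 0 0 0 0 0;0 0 0 0 0 0;0 0 0 0 0 0'
python3 -m inch '0 0.5 0 0 0 0;0 0.5 0 0 0 0;0 0.5 0 0 0 0;0 0.5 0 0 0 0;0 0 0 0 0 0;0 0 0 0 0 0;0 0 0 0 0 0;0 0 0 0 0 0;0 0 0 0 0 0;0 0 0 0 0 0'
python3 knob.py pics/scene10.png
```

```text
time_s: 18.25
eef_pos: [571.4, -76.1, 78.3]
ee_rot: [-0.0, 0.989, 0.146, -0.0]
force: [-1.0, 4.7, 1.0]
grip_width: -0.001
grip_force: 2.6
time_s: 19.08
eef_pos: [571.6, -76.9, 78.3]
ee_rot: [-0.001, 0.989, 0.146, -0.0]
force: [-2.4, 10.3, 3.0]
grip_width: 0.003
grip_force: 5.5
tcp gate -0.2503390911332142 -5.046504677428079 78.2835362460966
(np.float64(0.5170649895178197), -5, -26) [ -4.25  -23.875]
```

The force has risen to 10 N, so the knob is against the right-hand stop. I'll go round behind it and push it along the far right slot.

```bash
python3 -m inch '0 -4 0 0 0 0;0 -6 0 0 0 0;-8 0 0 0 0 0;-8 0 0 0 0 0;-8 0 0 0 0 0;-8 0 0 0 0 0;-8 0 0 0 0 0;-6 4 0 0 0 0;0 4 0 0 0 0;0 0 0 0 0 0'
python3 -m inch '0 5 1 0 0 0;0 5 1 0 0 0;0 5 1 0 0 0;0 5 0 0 0 0;0 5 0 0 0 0;0 5 0 0 0 0;0 0 0 0 0 0;2 0 0 0 0 0;4 0 0 0 0 0;2 0 0 0 0 0'
python3 knob.py pics/scene11.png
```

```text
time_s: 19.97
eef_pos: [527.6, -90.6, 78.5]
ee_rot: [0.0, 0.989, 0.145, 0.0]
force: [0.5, -0.0, 1.1]
grip_width: -0.0
grip_force: 0.0
time_s: 20.8
eef_pos: [544.2, -115.7, 75.4]
ee_rot: [0.0, 0.989, 0.146, 0.0]
force: [0.4, 0.8, 0.9]
grip_width: -0.001
grip_force: 0.0
tcp gate -37.44999713347029 -34.3278779051592 75.34496298895755
(np.float64(0.505151098901099), -1, -34) [ -1.125 -31.375]
```

```bash
python3 -m inch '3 0 0 0 0 0;3 0 0 0 0 0;3 0 0 0 0 0;2 0 0 0 0 0;2 0 0 0 0 0;2 0 0 0 0 0;2 0 0 0 0 0;2 0 0 0 0 0;2 0 0 0 0 0;2 0 0 0 0 0'
python3 -m inch '2 0 0 0 0 0;2 0 0 0 0 0;2 0 0 0 0 0;2 0 0 0 0 0;2 0 0 0 0 0;2 0 0 0 0 0;2 0 0 0 0 0;1 0 0 0 0 0;1 0 0 0 0 0;0 0 0 0 0 0'
python3 knob.py pics/scene12.png
```

```text
time_s: 21.68
eef_pos: [565.7, -109.3, 75.2]
ee_rot: [-0.0, 0.989, 0.146, -0.0]
force: [-1.8, 0.4, 1.6]
grip_width: 0.003
grip_force: 1.1
time_s: 22.52
eef_pos: [581.2, -104.7, 75.3]
ee_rot: [-0.0, 0.989, 0.146, 0.0]
force: [-1.7, 0.4, 0.2]
grip_width: 0.002
grip_force: 0.7
tcp gate 0.9697371731187605 -34.38986306187838 75.2695128274306
(np.float64(0.7328671328671328), 25, -32) [ 26.    -32.875]
```

The knob is moving along the far right slot and is at about +25. I'll push on until the stop answers.

```bash
python3 -m inch '1 0 0 0 0 0;1 0 0 0 0 0;1 0 0 0 0 0;1 0 0 0 0 0;1 0 0 0 0 0;1 0 0 0 0 0;1 0 0 0 0 0;1 0 0 0 0 0;1 0 0 0 0 0;1 0 0 0 0 0'
python3 -m inch '1 0 0 0 0 0;1 0 0 0 0 0;1 0 0 0 0 0;0 0 0 0 0 0;0 0 0 0 0 0;0 0 0 0 0 0;0 0 0 0 0 0;0 0 0 0 0 0;0 0 0 0 0 0;0 0 0 0 0 0'
python3 knob.py pics/scene13.png
```

```text
time_s: 23.4
eef_pos: [590.7, -101.8, 75.3]
ee_rot: [-0.0, 0.989, 0.146, -0.0]
force: [-2.2, -0.5, 0.7]
grip_width: -0.0
grip_force: 1.1
time_s: 24.23
eef_pos: [592.2, -101.3, 75.2]
ee_rot: [-0.0, 0.989, 0.146, -0.002]
force: [-9.5, -1.0, 2.9]
grip_width: 0.004
grip_force: 5.0
tcp gate 12.527506589300028 -34.351488693540716 75.18962614185327
(np.float64(0.7158308751229105), 34, -34) [ 33.875 -33.75 ]
```

The lever is on the end stop with 9.5 N against it. Now I'll draw the hand back and up, then check.

```bash
python3 -m inch '-2 0 0 0 0 0;-6 0 0 0 0 0;-8 0 0 0 0 0;-8 0 0 0 0 0;-8 0 -4 0 0 0;-8 0 -10 0 0 0;-8 0 -15 0 0 0;-8 0 -20 0 0 0;-8 0 -20 0 0 0;-8 0 -20 0 0 0'
python3 -m inch '-10 0 -10 0 0 0;-10 0 -10 0 0 0;-10 0 -10 0 0 0;-10 0 0 0 0 0;-5 0 0 0 0 0;0 0 0 0 0 0;0 0 0 0 0 0;0 0 0 0 0 0;0 0 0 0 0 0;0 0 0 0 0 0'
python3 knob.py pics/scene14.png
python3 - <<'E'
from h import *
a=cv2.imread("pics/scene14.png")[150:300,200:400]; cv2.imwrite("pics/v14.png",cv2.resize(a,(800,600),interpolation=cv2.INTER_CUBIC))
E
```

```text
time_s: 25.12
eef_pos: [523.7, -122.0, 165.6]
ee_rot: [0.0, 0.989, 0.145, 0.0]
force: [-0.6, 0.6, -0.2]
grip_width: -0.001
grip_force: 0.0
time_s: 25.95
eef_pos: [481.6, -134.6, 194.0]
ee_rot: [-0.0, 0.989, 0.146, -0.0]
force: [-0.1, 1.4, 0.1]
grip_width: -0.002
grip_force: 0.0
tcp gate -102.97451145202938 -34.57861555880601 194.02622292120333
(np.float64(0.7069813176007866), 34, -34) [ 33.875 -33.75 ]
```

View pics/v14.png

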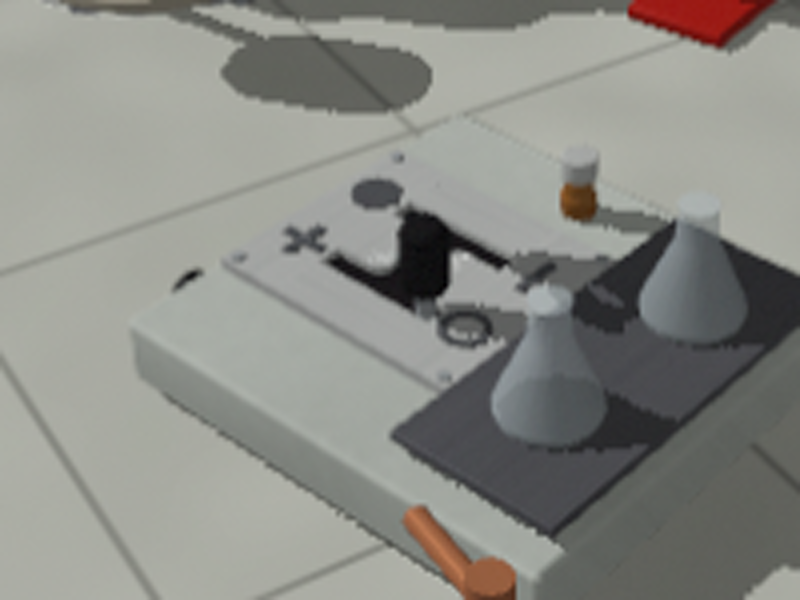

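The lever's foot stands at (425,308), at the end of the slot next to the ring at (465,326). The flasks and vial haven't moved, and the hand is clear. Handing in.

```bash
python3 -c "
from rig import ctrl
print(ctrl.finish_job())"
```

```text
the job is handed in; nothing more can be done
None
```

I pushed the lever from the disc slot across the gate and against the end stop of the ring slot (far right), withdrew the hand, saw the flasks and vial unmoved, and handed the job in at about 26 s; no verdict came back.

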